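# Wipe and press down the soft-closing lid of a sample cool box

## Robot

A 6-joint arm with a two-finger parallel gripper is mounted at the origin on the work surface. World frame = base frame: x ahead of the robot, y to its left, z up, the work surface at z = 0. Lengths are in m, angles in rad, forces in N, time in s.
With the tool pointing down it reaches from about 0.3 to 0.85 m from the base axis. Payload 4.2 kg.
Tool frame: the origin (TCP) lies midway between the tips of the shut fingers; the grasp point (between the pads) lies 19 mm behind it (grip_depth is the distance from the TCP to the grasp point, in m); z points along the fingers, y is the direction in which the jaws open and shut (so a half turn about z gives the same grasp; the last joint's range is limited). The gripper opens to 91 mm and grips with 3 to 60 N. Pads are 32 mm wide; open, the fingers measure 118 mm over their backs; the gripper's body (76 mm by 178 mm) begins 60 mm behind the grasp point.
Start: joints at [-1.34, 0.32, 1.565, -0, 1.257, -0.02], TCP at [0.143, -0.557, 0.214] pointing down, gripper open.
Joint ranges: [-3.11, 3.11], [-0.84, 2.01], [0.21, 2.61], [-1.34, 4.49], [0.05, 2.63], [-2.56, 2.56]. Speed limits (rad/s): [2.57, 2.57, 3.14, 3.14, 3.14, 3.14].

## Interface

Orientations are given as a unit quaternion [w, x, y, z].
In Python, from plant import * gives the robot as it stands.
- The arm moves only by the shell command python3 -m pendant 'ROWS'. ROWS is JSON, a list of rows, each a list of 3 entries, a list of its own where there are three numbers: the closure, from -1 (fully open) to 1 (shut), so that 0 is half open, then the shift along the world's x, y, z in mm, then the turn, a rotation vector about the world's x, y, z in degrees. In form: [[hand, [tx, ty, tz], [rx, ry, rz]], ...]. A call has 1 to 12 rows; each row shifts and turns the commanded pose from where the row before left it; what a row does not reach is not made up. A row lasts 1/12 s, in which the tool goes at most 41.7 mm and 7.16 degrees, less where a joint would pass 70% of its speed; a pose out of reach is approached as far as the arm can. A call with a gripper value outside its range is refused whole. The fingers move at their own pace and stop on an object; the grip force is fixed at half the most. Time passes only in rows, so rows that do not move let the fingers close. It gives the time, the measured TCP pose, the force and the opening at its end, in the units of the state.
- state(): the state, without advancing time (a new reading comes with each control period).
- capture(name): name is "side" or "top"; returns (picture, depth): 400x640x3 uint8, red, green, blue; 400x640 float32, m along the optical axis (not along the pixel's ray), 0 where there is no reading.
- get_calibration(name): a dict with "fx", "fy", "cx", "cy" (pixels), "k1" (the pictures are not rectified: a ray, as slopes to the right and down, at radius r is drawn at 1 + k1 r^2 times it, then the intrinsics apply), "rvec" (rotation vector, rad) and "tvec" (3), from world to camera coordinates, as OpenCV has them. Camera axes: x right, y down, z forward; pixel columns grow to the right and rows downward; lengths in m; the calibration is good to about 2 mm. A picture is of the moment at which its call begins. get_calibration takes no time and is no camera call.
- job_done(): hands the job in, once; it reports no verdict.
The state is a dict: "time_s": time; "q": joint angles; "joint_velocities": joint speeds; "joint_torque": joint torques, N m; "tcp_pos": TCP position; "eef_rot": TCP orientation; "contact_force": force on the tool from outside, world axes, zero at the start; "torque": the same for the moment, N m; "gripper_width": finger opening in m.
Only numpy, scipy, OpenCV 4.12 (cv2) and the standard library are available. Lean on these libraries where they do the work, as an engineer would, in place of code of your own. Each camera call takes 0.05 s, during which the arm holds its last target. There are 200 camera calls.

## Task

Take the wiping pad by its handle, set it down gently and wipe along the crowned front edge of the cool box's half-open, soft-closing lid from its left end to its right end in one unbroken stroke of about four to five seconds, pushing steadily with about 12 N (10 to 14 N is fine) so that the lid sinks under the pad as you go. Keep that same push at the right end until the lid is fully shut, and finish while still holding it shut there with the pad at about 12 N for a good three seconds. Touch the box with nothing but the pad, do not slam the lid, and leave the other things on the bench where they are.

Things in the scene. Friction and masses are not known exactly. Their poses are not given: they have to be found in the camera images.
- coolbox: White plastic sample cool box under a hinged lid, fixed to the bench: 280 mm (x) by 320 mm (y), 150 mm high without the lid. Origin at the centre of its underside; x points from the front (robot's side, where the lid opens) to the hinge at the back, y to the left seen from the robot, z up. Turned by up to 0.15 rad.
- lid (a joint): Lid angle, rad: 0 shut, 0.45 fully open (rests there at the start). Lid 1.2 kg (0.65 to 1.4 times that), centre of mass 0.125 m from the hinge. A spring torque of 2.15 + 1.5*(0.45 - angle) N m lifts it and a 26 N m s/rad damper resists: 12 N on the track sinks it at 0.03 to 0.1 rad/s; if the pad stands still its force drops within 1 s to below 9.5 N; let go, it creeps open. No latch.
- lid_track (a point): On the lid's top, moving with it: middle of the width (crest), 210 mm in front of the hinge line, 40 mm behind the front edge, 50 mm above the hinge. Lid axes: x to the hinge, y left, z out of the top. The track to wipe runs along y from 115 mm left to 115 mm right (lid ends at 160), within 35 mm in x. The top is an arc of 500 mm radius across y: y*y/1 m lower at y (13 mm at 115).
- lid_hinge (a point): Point on the lid's hinge line at its middle, fixed to the box with the box's axes: 125 mm behind the box's centre, 150 mm above the bench. At lid angle 0 lid_track lies at (-0.21, 0, 0.05) m from it; opening turns the front up about y.
- wiper: Loose wiping pad: round black rubber foot 70 mm wide, 30 mm high, flat underneath over a 40 mm circle, edges rounded; on it an upright square grey handle 30 by 30 mm, from 30 to 105 mm above the underside. 0.18 kg; friction on the lid about 0.3. Origin at the centre of the underside, z up, x and y square to the handle's faces. Stands left or right of the cool box.
- wiper_grip (a point): Middle of the wiper's handle, 78 mm above its underside: where to grip it from above.
- sample: Bystander to leave alone: clear round sample bottle with a blue screw cap, 64 mm wide, 115 mm tall, standing; origin under its centre. Loose.
- bottle_a: Bystander to leave alone: clear round sample bottle with a blue screw cap, 64 mm wide, 115 mm tall, standing; origin under its centre. Loose.
- bottle_b: Bystander to leave alone: clear round sample bottle with a blue screw cap, 64 mm wide, 115 mm tall, standing; origin under its centre. Loose.
- bottle_c: Bystander to leave alone: clear round sample bottle with a blue screw cap, 64 mm wide, 115 mm tall, standing; origin under its centre. Loose.
- dish: Bystander to leave alone: glass dish, 90 mm wide, 16 mm high; origin under its centre. Loose.
There are look-alikes about, which are no part of the job. What is shaped like the wiper but orange is not meant.

How it is judged:
By the outcome, as a careful person would: the job done as asked, in the order asked, and still so for the second after the job is handed in, while the arm keeps its last pose, push and grip.
It also fails if it takes over 67 s, if anything falls off the work surface, if the arm or the gripper's body presses on something with over 40 N, if the wrist force passes 120 N, or if a joint passes its speed limit or range.

## Working session

There is one attempt and no reset: what is moved stays moved. The work goes in short steps, Python scripts to look and compute and a shell command to move; the robot and the scene stay as the last step left them, time stands still between calls to the robot, and variables do not carry over. Pictures are saved under pics/ and viewed, about 8 in all and at most 12, crops included, and the job is handed in when it is done.

```bash
ls; mkdir -p pics
cat > h.py <<'E'
from plant import *
import numpy as np, cv2
def cam(n):
    c=get_calibration(n);K=np.array([[c['fx'],0,c['cx']],[0,c['fy'],c['cy']],[0,0,1.]]);d=np.array([c['k1'],0,0,0,0.])
    R=cv2.Rodrigues(np.array(c['rvec'],float))[0];return K,d,R,np.array(c['tvec'],float)
def world(n,uv,z):
    K,d,R,t=cam(n);p=cv2.undistortPoints(np.array(uv,float).reshape(-1,1,2),K,d).reshape(-1,2)
    z=np.array(z).reshape(-1,1);return (np.c_[p,np.ones(len(p))]*z-t)@R
def cloud(n,D):
    v,u=np.mgrid[0:400,0:640];return world(n,np.c_[u.ravel(),v.ravel()],D.ravel()).reshape(400,640,3)
def proj(n,P):
    K,d,R,t=cam(n);return cv2.projectPoints(np.array(P,float).reshape(-1,3),R,t,K,d)[0].reshape(-1,2)
E
python3 - <<'E'
from h import *
print(state())
for n in ('side','top'):
    im,D=capture(n);cv2.imwrite(f'pics/{n}0.png',im[:,:,::-1]);np.savez(f'{n}0.npz',im=im,D=D)
    K,d,R,t=cam(n);print(n,K[0,0],d[0],-R.T@t,R[2])
E
```

```text
pics
{'time_s': 0.0, 'q': array([-1.33998964e+00,  3.20286505e-01,  1.56569794e+00, -2.70409250e-05,
        1.25737403e+00, -1.99843024e-02]), 'joint_velocities': array([-1.66507755e-04,  4.19249384e-05, -1.82944901e-03,  1.41951112e-04,
       -6.01979476e-04,  4.35245324e-04]), 'joint_torque': array([-1.53128422e-03, -4.12472391e+01, -2.31979913e+01,  7.24928523e-02,
        4.58385469e-02, -1.66860214e-04]), 'tcp_pos': array([ 0.14258224, -0.55651465,  0.21311604]), 'eef_rot': array([-8.76654189e-04,  9.92147372e-01,  1.25071231e-01, -1.05682843e-04]), 'contact_force': array([-0.04237173,  0.52748915, -0.14880612]), 'torque': array([ 0.01768459, -0.03702935,  0.03051623]), 'gripper_width': 0.09151699802401606}
side 520.2565361776541 0.05646358482727129 [-0.13644167  0.93410805  1.31575117] [ 0.42030995 -0.54855698 -0.72278959]
top 395.02225711718347 0.009840303406327038 [0.34031197 0.0589391  1.08979942] [ 0.21365863 -0.0240412  -0.97661252]
```

View pics/side0.png

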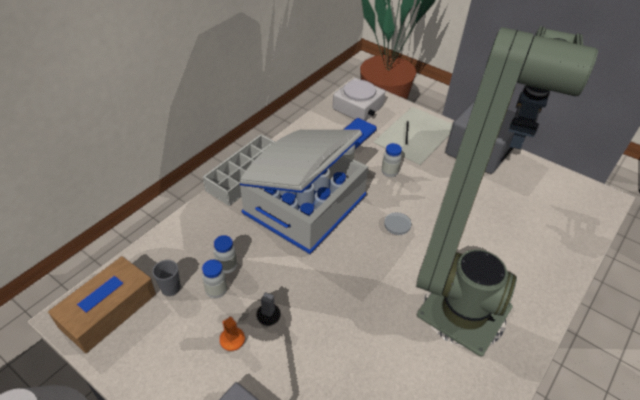

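View pics/top0.png

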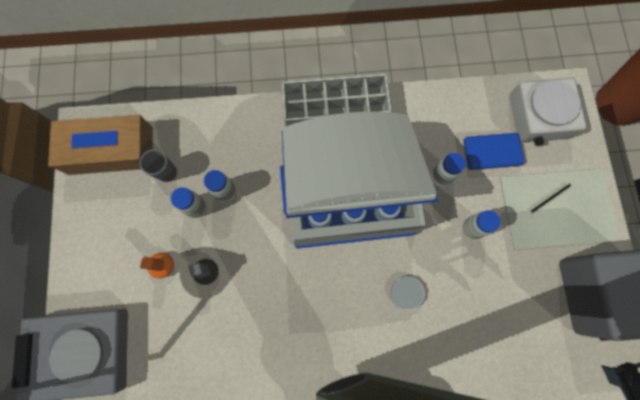

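Candidates for the wiper are the black pad with a grey handle at side (268,308) / top (204,270), and the orange one at side (232,335) / top (157,264). The black and grey one fits the description. I'll confirm it in a crop and measure.

Run:
```python
from h import *
S=np.load('side0.npz');T=np.load('top0.npz')
a=cv2.resize(S['im'][270:370,200:320],None,fx=4,fy=4,interpolation=3)[:,:,::-1]
b=cv2.resize(T['im'][230:330,130:230],None,fx=3.2,fy=4,interpolation=3)[:,:,::-1]
cv2.imwrite('pics/crop1.png',np.hstack([a,b]))
for n,F in(('side',S),('top',T)):
    P=cloud(n,F['D']);np.save(n+'P.npy',P);ok=F['D']>0
    def rep(name,m):
        q=P[m&ok]; print(n,name,len(q),q.mean(0).round(3) if len(q) else '',q.min(0).round(3),q.max(0).round(3)) if len(q) else print(n,name,0)
    # wiper region
    box={'side':(270,340,245,300),'top':(245,310,180,235)}[n]
    m=np.zeros((400,640),bool);m[box[0]:box[1],box[2]:box[3]]=1
    for lo,hi in((.01,.035),(.04,.095),(.095,.12)): rep(f'wiper {lo}',m&(P[...,2]>lo)&(P[...,2]<hi))
    im=F['im'].astype(int)
    blue=(im[...,2]>im[...,0]+50)&(P[...,2]>.09)&(P[...,2]<.135)
    k,l,st,c=cv2.connectedComponentsWithStats(blue.astype(np.uint8))
    for i in range(1,k):
        if st[i,4]>20: rep(f'cap {c[i].round()}',l==i)
# lid plane: top-cloud points on lid
P=np.load('topP.npy')
for uv in((300,130),(340,120),(400,125),(300,200),(360,200),(425,190),(290,213),(435,200),(360,160)): print(uv,P[uv[1],uv[0]].round(3))
```

```text
side wiper 0.01 287 [0.417 0.379 0.027] [0.353 0.304 0.01 ] [0.46  0.425 0.035]
side wiper 0.04 146 [0.419 0.378 0.068] [0.408 0.354 0.04 ] [0.438 0.388 0.095]
side wiper 0.095 116 [0.425 0.372 0.104] [0.41  0.354 0.095] [0.443 0.388 0.114]
side cap [393. 149.] 159 [ 0.482 -0.366  0.115] [ 0.456 -0.399  0.098] [ 0.508 -0.34   0.123]
side cap [340. 178.] 94 [ 0.539 -0.121  0.12 ] [ 0.524 -0.148  0.105] [ 0.559 -0.103  0.132]
side cap [270. 191.] 36 [0.679 0.07  0.121] [0.666 0.057 0.11 ] [0.696 0.079 0.131]
side cap [324. 193.] 102 [ 0.537 -0.032  0.121] [ 0.522 -0.057  0.105] [ 0.56  -0.013  0.129]
side cap [288. 197.] 120 [0.613 0.057 0.122] [0.593 0.035 0.114] [0.637 0.078 0.131]
side cap [307. 208.] 119 [0.539 0.055 0.122] [0.516 0.033 0.113] [0.561 0.074 0.129]
side cap [271. 217.] 127 [0.611 0.142 0.105] [0.548 0.131 0.097] [0.677 0.149 0.112]
side cap [223. 243.] 239 [0.647 0.317 0.115] [0.621 0.288 0.1  ] [0.675 0.343 0.123]
side cap [212. 268.] 280 [0.607 0.401 0.115] [0.581 0.371 0.101] [0.637 0.426 0.123]
top wiper 0.01 336 [0.426 0.36  0.026] [0.395 0.336 0.012] [0.463 0.4
[... 469 characters left out ...]
15] [0.584 0.371 0.108] [0.639 0.426 0.119]
top cap [390. 209.] 84 [ 0.533 -0.124  0.121] [ 0.524 -0.145  0.112] [ 0.541 -0.105  0.126]
top cap [355. 213.] 84 [ 0.532 -0.035  0.121] [ 0.523 -0.056  0.112] [ 0.539 -0.016  0.126]
top cap [489. 221.] 396 [ 0.484 -0.368  0.114] [ 0.457 -0.397  0.105] [ 0.51  -0.341  0.119]
top cap [319. 217.] 78 [0.529 0.054 0.122] [0.521 0.035 0.117] [0.536 0.073 0.128]
(300, 130) [0.733 0.083 0.196]
(340, 120) [ 0.748 -0.015  0.202]
(400, 125) [ 0.723 -0.159  0.2  ]
(300, 200) [0.537 0.093 0.286]
(360, 200) [ 0.528 -0.033  0.279]
(425, 190) [ 0.535 -0.171  0.286]
(290, 213) [0.513 0.116 0.277]
(435, 200) [ 0.516 -0.194  0.271]
(360, 160) [ 0.621 -0.045  0.264]
```

View pics/crop1.png

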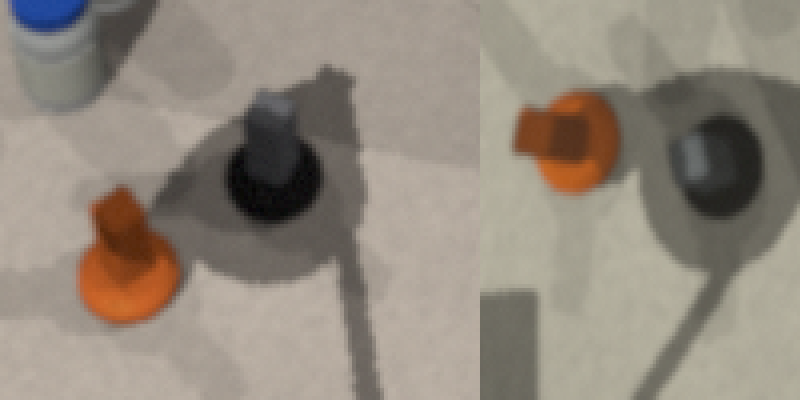

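The crop confirms it: the target has a black foot and a grey handle, and the orange twin beside it is a decoy. Next I'll fit the lid and the wiper's yaw.

Run:
```python
from h import *
from scipy.optimize import least_squares
T=np.load('topP.npy');S=np.load('sideP.npy')
for n,P in(('top',T),('side',S)):
    b={'top':(245,310,180,235),'side':(270,340,245,300)}[n]
    q=P[b[0]:b[1],b[2]:b[3]].reshape(-1,3);q=q[(q[:,2]>.098)&(q[:,2]<.115)]
    print(n,'handle top',np.median(q[:,2]).round(4),[np.round(v,3) for v in cv2.minAreaRect((q[:,:2]*1e3).astype(np.float32))])
# lid
def lidpts(P,p):
    x,y,yaw,a=p;c,s=np.cos(yaw),np.sin(yaw);d=P-[x,y,.15]
    X=c*d[:,0]+s*d[:,1];Y=-s*d[:,0]+c*d[:,1];Z=d[:,2]
    ca,sa=np.cos(a),np.sin(a) # opening: front(-x) up
    return np.c_[ca*X-sa*Z,Y,sa*X+ca*Z]
for n,P in(('top',T),('side',S),('both',np.r_[T.reshape(-1,3),S.reshape(-1,3)])):
    P=P.reshape(-1,3)[::2] if n!='both' else P[::3]
    p=np.array([.745,-.03,0.,.45])
    for it in range(4):
        L=lidpts(P,p);m=(np.abs(L[:,2]-.05+L[:,1]**2)<(.012 if it else .03))&(L[:,0]<-.02)&(L[:,0]>-.24)&(np.abs(L[:,1])<.15)
        Q=P[m]
        def res(p):
            L=lidpts(Q,p);return L[:,2]-.05+L[:,1]**2
        r=least_squares(lambda p:np.r_[res(p),(p[3]-.45)*3,(p[2]-0)*.0],p,loss='soft_l1',f_scale=.004);p=r.x
    # edges extents in y & front
    L=lidpts(P,p);m=(np.abs(L[:,2]-.05+L[:,1]**2)<.008)&(L[:,0]<.03)&(L[:,0]>-.28)&(np.abs(L[:,1])<.2);E=L[m]
    ys=np.percentile(E[(E[:,0]<-.05)&(E[:,0]>-.2)][:,1],[.5,99.5]);xs=np.percentile(E[np.abs(E[:,1])<.1][:,0],[.5,99.5])
    print(n,len(Q),p.round(4),'rms',np.sqrt(np.mean(res(p)**2)).round(4),'y ext',ys.round(4),'x ext',xs.round(4))
# box walls: outer rim pts
for n,P in(('top',T),('side',S)):
    q=P[(P[...,2]>.02)&(P[...,2]<.10)&(P[...,0]>.46)&(P[...,0]<.52)&(abs(P[...,1]+.03)<.14)]
    if len(q)>20:
        f=np.polyfit(q[:,1],q[:,0],1);print(n,'front wall x=f(y)',f.round(4),'at y=-.03',np.polyval(f,-.03).round(4),len(q))
```

```text
top handle top 0.1037 [array([429.485, 370.525]), array([29.439, 28.876]), np.float64(16.514)]
side handle top 0.1052 [array([425.796, 370.589]), array([30.16 , 29.547]), np.float64(15.719)]
top 4481 [ 0.7433 -0.0308  0.0257  0.4502] rms 0.0011 y ext [-0.1563  0.1571] x ext [-0.2553  0.0036]
side 1317 [ 0.7444 -0.0302  0.0332  0.4503] rms 0.0017 y ext [-0.1499  0.1593] x ext [-0.2603  0.0036]
both 3868 [ 0.7435 -0.0305  0.0271  0.4502] rms 0.0012 y ext [-0.1561  0.1587] x ext [-0.2574  0.0032]
top front wall x=f(y) [-0.0034  0.4843] at y=-.03 0.4844 787
side front wall x=f(y) [-0.0264  0.4762] at y=-.03 0.477 849
```

```bash
python3 -m pendant '[[-1,[24,28,5],[0,0,0]],[-1,[24,28,5],[0,0,0]],[-1,[24,28,5],[0,0,0]],[-1,[24,28,5],[0,0,0]],[-1,[24,28,5],[0,0,0]],[-1,[23,28,5],[0,0,0]],[-1,[23,28,5],[0,0,0]],[-1,[22,31,0],[0,0,0]],[-1,[6,39,0],[0,0,0]],[-1,[6,39,0],[0,0,0]],[-1,[6,39,0],[0,0,0]],[-1,[6,39,0],[0,0,0]]]'
python3 -m pendant '[[-1,[6,39,0],[0,0,0]],[-1,[6,39,0],[0,0,0]],[-1,[6,39,0],[0,0,0]],[-1,[6,39,0],[0,0,0]],[-1,[6,39,0],[0,0,0]],[-1,[6,39,0],[0,0,0]],[-1,[6,39,0],[0,0,0]],[-1,[6,39,0],[0,0,0]],[-1,[6,39,0],[0,0,0]],[-1,[6,39,0],[0,0,0]],[-1,[6,39,0],[0,0,0]],[-1,[6,39,0],[0,0,1.5]]]'
```

```text
time_s: 1.1
tcp_pos: [0.3543, -0.1721, 0.2486]
eef_rot: [-0.0, 0.992, 0.125, -0.0]
contact_force: [0.7, -0.3, 0.3]
gripper_width: 0.0914
time_s: 2.1
tcp_pos: [0.4263, 0.2959, 0.2486]
eef_rot: [0.0, 0.99, 0.139, -0.0]
contact_force: [0.7, 0.2, 0.4]
gripper_width: 0.0914
```

```bash
python3 -m pendant '[[-1,[1,38,0],[0,0,0]],[-1,[1,37,0],[0,0,0]],[-1,[0,0,-30],[0,0,0]],[-1,[0,0,-30],[0,0,0]],[-1,[0,0,-30],[0,0,0]],[-1,[0,0,-20],[0,0,0]],[-1,[0,0,0],[0,0,0]]]'
python3 - <<'E'
from h import *
s=state();print(s['tcp_pos'],s['q'].round(2))
A=[]
for n in('side','top'):
    im,D=capture(n);A.append(im);np.save(n+'1D.npy',D)
u,v=proj('side',[.428,.37,.1])[0].astype(int);a=A[0][v-50:v+50,u-50:u+50]
u,v=proj('top',[.428,.37,.1])[0].astype(int);b=A[1][v-50:v+50,u-50:u+50]
cv2.imwrite('pics/near.png',cv2.resize(np.hstack([a,b]),None,fx=4,fy=4,interpolation=3)[:,:,::-1])
E
```

```text
time_s: 2.68
tcp_pos: [0.4258, 0.3668, 0.1339]
eef_rot: [0.003, 0.99, 0.138, -0.005]
contact_force: [0.3, -1.1, -0.0]
gripper_width: 0.0915
[0.42580077 0.36677    0.13394727] [ 0.69  0.37  1.71 -0.    1.08  1.98]
```

View pics/near.png

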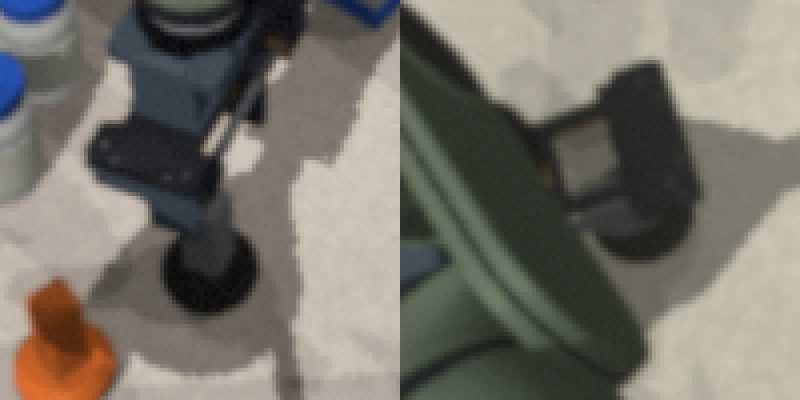

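The side half shows the handle at (205,230), under the fingers. The top half shows the jaws spread along y on either side of it. I'll correct by 2–3 mm, go down and close.

```bash
python3 -m pendant '[[-1,[2,3,0],[0,0,0]],[-1,[0,0,-25],[0,0,0]],[-1,[0,0,-25],[0,0,0]],[-1,[0,0,-22],[0,0,0]],[-1,[0,0,0],[0,0,0]],[-1,[0,0,0],[0,0,0]]]'
python3 -m pendant '[[1,[0,0,0],[0,0,0]],[1,[0,0,0],[0,0,0]],[1,[0,0,0],[0,0,0]],[1,[0,0,0],[0,0,0]],[1,[0,0,0],[0,0,0]],[1,[0,0,0],[0,0,0]],[1,[0,0,0],[0,0,0]],[1,[0,0,0],[0,0,0]]]'
```

```text
time_s: 3.28
tcp_pos: [0.4313, 0.3724, 0.0679]
eef_rot: [-0.0, 0.99, 0.138, 0.0]
contact_force: [0.2, 0.1, 0.5]
gripper_width: 0.0914
time_s: 3.95
tcp_pos: [0.4307, 0.372, 0.067]
eef_rot: [0.0, 0.99, 0.138, 0.0]
contact_force: [-0.1, -0.1, -0.0]
gripper_width: 0.0407
```

```bash
python3 -m pendant '[[0,[0,0,-7],[0,0,0]],[0,[0,0,0],[0,0,0]],[1,[0,0,0],[0,0,0]],[1,[0,0,0],[0,0,0]],[1,[0,0,0],[0,0,0]],[1,[0,0,0],[0,0,0]],[1,[0,0,0],[0,0,0]],[1,[0,0,0],[0,0,0]],[1,[0,0,0],[0,0,0]]]'
```

```text
time_s: 4.7
tcp_pos: [0.4306, 0.3719, 0.0599]
eef_rot: [0.0, 0.99, 0.138, -0.0]
contact_force: [-0.0, -0.0, -1.6]
gripper_width: 0.0298
```

```bash
cat >> h.py <<'E'
from scipy.spatial.transform import Rotation as Ro
HX,HY,YAW,H=.7435,-.0305,.0265,.060
def pose(a,y,off=0.,XL=-.21):
    Rl=Ro.from_euler('z',YAW)*Ro.from_euler('y',a)
    Rs=Rl*Ro.from_euler('x',-np.arcsin(2*y))
    n=Rs.apply([0,0,1]);p=np.array([HX,HY,.15])+Rl.apply([XL,y,.05-y*y])
    return p+n*(H+off),Rs*Ro.from_quat([1,0,0,0]),n
def tool(s=None):
    s=s or state();w,x,y,z=s['eef_rot'];return s['tcp_pos'],Ro.from_quat([x,y,z,w])
def delta(a,y,off=0.,s=None):
    p,R=tool(s);P,Q,n=pose(a,y,off);return ((P-p)*1e3).round(1),np.degrees((Q*R.inv()).as_rotvec()).round(2)
W=np.array([0,0,-1.77])
E
python3 -m pendant '[[1,[0,0,8],[0,0,0]],[1,[0,0,25],[0,0,0]],[1,[0,0,35],[0,0,0]],[1,[0,0,38],[0,0,0]],[1,[0,0,38],[0,0,0]],[1,[0,0,38],[0,0,0]],[1,[0,0,38],[0,0,0]],[1,[0,0,38],[0,0,0]],[1,[0,0,38],[0,0,0]],[1,[0,0,30],[0,0,0]],[1,[0,0,10],[0,0,0]],[1,[0,0,0],[0,0,0]]]'
python3 - <<'E'
from h import *
print(pose(.45,.115),delta(.45,.115,.04),state()['contact_force'])
E
```

```text
time_s: 5.7
tcp_pos: [0.4312, 0.3724, 0.3991]
eef_rot: [-0.002, 0.99, 0.138, 0.003]
contact_force: [0.1, -0.3, -2.5]
gripper_width: 0.0302
(array([0.59243929, 0.09434119, 0.32703511]), Rotation.from_matrix(array([[ 0.90013095,  0.12579348, -0.41706147],
                            [ 0.02385906, -0.97019813, -0.2411355 ],
                            [-0.43496553,  0.20710283, -0.87630668]])), array([0.41706147, 0.2411355 , 0.87630668])) (array([ 177.9, -268.4,  -37. ]), array([-17.02,  23.73, -11.05])) [ 0.05403751 -0.31878063 -2.53879884]
```

```bash
python3 -m pendant '[[1,[18,-27,-1],[-1.7,2.4,-1.1]],[1,[18,-27,-1],[-1.7,2.4,-1.1]],[1,[18,-27,-1],[-1.7,2.4,-1.1]],[1,[18,-27,-3],[-1.7,2.4,-1.1]],[1,[18,-27,-4],[-1.7,2.4,-1.1]],[1,[18,-27,-4],[-1.7,2.4,-1.1]],[1,[18,-27,-5],[-1.7,2.4,-1.1]],[1,[18,-27,-6],[-1.7,2.4,-1.1]],[1,[17,-26,-6],[-1.7,2.4,-1.1]],[1,[17,-26,-6],[-1.7,2.4,-1.1]],[1,[0,0,0],[0,0,0]],[1,[0,0,0],[0,0,0]]]'
python3 - <<'E'
from h import *
s=state();print(delta(.45,.115,.0),s['contact_force'],s['q'].round(2),s['gripper_width'],pose(.45,.115)[2])
A=[]
for n in('side','top'):
    im,D=capture(n);A.append(im)
u,v=proj('side',[.57,.08,.3])[0].astype(int);a=A[0][v-70:v+70,u-70:u+70]
u,v=proj('top',[.57,.08,.3])[0].astype(int);b=A[1][v-70:v+70,u-70:u+70]
cv2.imwrite('pics/appr.png',cv2.resize(np.hstack([a,b]),None,fx=2.8,fy=2.8,interpolation=3)[:,:,::-1])
E
```

```text
time_s: 6.7
tcp_pos: [0.6096, 0.1027, 0.3538]
eef_rot: [0.117, 0.966, 0.038, -0.229]
contact_force: [-0.2, -0.1, -1.7]
gripper_width: 0.0301
(array([-17.2,  -8.4, -26.7]), array([ 0.2 , -1.06,  0.12])) [-0.24362643 -0.07138357 -1.72268237] [ 0.22  0.66  0.77 -0.18  2.21  1.65] 0.030143818010849092 [0.41706147 0.2411355  0.87630668]
```

View pics/appr.png

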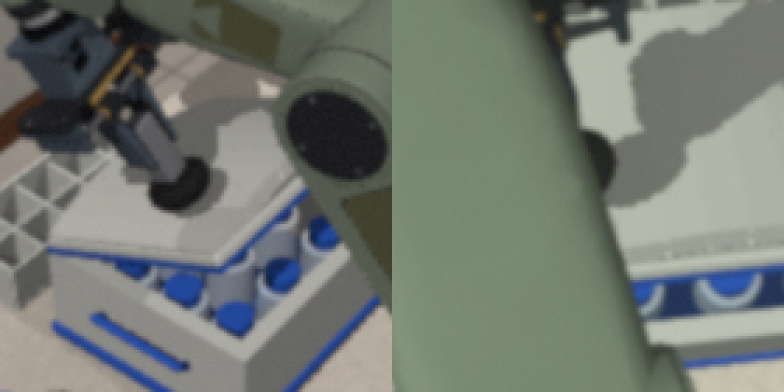

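The pad hangs about 33 mm above the left end of the front track with the lid at rest, as intended. I'll lower it gently.

```bash
cat >> h.py <<'E'
from scipy.optimize import brentq
def lid():
    """lid angle & y from pad pose (if in contact), normal force"""
    s=state();p,R=tool(s);n=-R.as_matrix()[:,2];u=p-H*n
    Rz=Ro.from_euler('z',-YAW).apply(u-[HX,HY,.15]);y=Rz[1]
    r=np.hypot(Rz[0],Rz[2]);
    # pad centre height over lid zero: z'=.05-y^2 in lid frame
    f=lambda a:(np.sin(a)*Rz[0]+np.cos(a)*Rz[2])-(.05-y*y)
    a=brentq(f,-.3,.9);xl=np.cos(a)*Rz[0]-np.sin(a)*Rz[2]
    F=s['contact_force']-W
    return s['time_s'],a,y,xl,F@pose(a,y)[2],F,s
E
python3 -m pendant '[[1,[-5,-2,-6],[0,-0.3,0]],[1,[-5,-2,-6],[0,-0.3,0]],[1,[-4,-2,-5],[0,-0.4,0]],[1,[0,0,-2],[0,0,0]],[1,[0,0,0],[0,0,0]]]'
python3 - <<'E'
from h import *
t=lid();print(t[:6],delta(.45,.115))
E
```

```text
time_s: 7.22
tcp_pos: [0.5936, 0.0989, 0.3409]
eef_rot: [0.117, 0.969, 0.039, -0.216]
contact_force: [-0.1, -0.2, -2.0]
gripper_width: 0.0299
(7.2167, 0.5152521876638323, np.float64(0.11939577142224743), np.float64(-0.21715189890812742), np.float64(-0.25062587427334776), array([-0.06936825, -0.15524914, -0.21166538])) (array([ -1.2,  -4.6, -13.8]), array([ 0.08,  0.46, -0.1 ]))
```

```bash
python3 -m pendant '[[1,[0,-1.5,-4],[0,0.4,0]],[1,[0,-1,-3],[0,0,0]],[1,[0,-0.3,-1.2],[0,0,0]],[1,[-0.4,-0.3,-1],[0,0,0]],[1,[-0.4,-0.3,-1],[0,0,0]]]'
python3 -c "
from h import *
t=lid();print(t[:6],delta(.45,.115))"
```

```text
time_s: 7.63
tcp_pos: [0.594, 0.0946, 0.3295]
eef_rot: [0.117, 0.968, 0.038, -0.22]
contact_force: [0.0, 0.2, -1.7]
gripper_width: 0.03
(7.6333, 0.4639014291728242, np.float64(0.11506543263539071), np.float64(-0.21016863288225912), np.float64(0.14029699267444506), array([0.04604905, 0.1880943 , 0.08628233])) (array([-1.6, -0.2, -2.4]), array([ 0.12, -0.  ,  0.01]))
```

```bash
python3 -m pendant '[[1,[-0.4,-0.3,-1],[0,0,0]]]'
python3 -c "
from h import *
t=lid();print(t[:6],delta(.45,.115))"
```

```text
time_s: 7.72
tcp_pos: [0.5936, 0.0942, 0.3286]
eef_rot: [0.117, 0.968, 0.038, -0.22]
contact_force: [-0.2, 0.6, -1.9]
gripper_width: 0.0298
(7.7167, 0.45889059696959417, np.float64(0.11474980032160167), np.float64(-0.209958544999438), np.float64(-0.09370503634528345), array([-0.22431582,  0.61811317, -0.16875907])) (array([-1.2,  0.1, -1.5]), array([0.12, 0.01, 0.01]))
```

```bash
python3 -m pendant '[[1,[-0.4,-0.3,-1],[0,0,0]],[1,[-0.4,-0.3,-1],[0,0,0]]]'
python3 -c "
from h import *
t=lid();print(t[:6],delta(.45,.115))"
```

```text
time_s: 7.88
tcp_pos: [0.5927, 0.0936, 0.3267]
eef_rot: [0.117, 0.968, 0.038, -0.22]
contact_force: [1.8, 1.3, 3.1]
gripper_width: 0.0297
(7.8833, 0.4485310333982851, np.float64(0.11417101708947974), np.float64(-0.20957596000439058), np.float64(5.310191708517897), array([1.83563778, 1.28196168, 4.83269796])) (array([-0.3,  0.7,  0.3]), array([0.12, 0.03, 0.  ]))
```

```bash
python3 -m pendant '[[1,[-0.4,-0.3,-1],[0,0,0]]]'
python3 - <<'E'
from h import *
t=lid();print(t[:6],delta(.45,.115))
# plan at 12N, several masses: angle(t)
for m in(.8,1.2,1.65):
    a=.45;tt=0;o=[]
    while a>0 and tt<20:
        ad=(12*.21+m*9.81*.125*np.cos(a)-2.15-1.5*(.45-a))/26
        if abs(tt-round(tt))<.005:o.append(round(a,3))
        a-=ad*.01;tt+=.01
    print(m,round(tt,2),o)
E
```

```text
time_s: 7.97
tcp_pos: [0.5924, 0.0936, 0.3265]
eef_rot: [0.116, 0.968, 0.038, -0.219]
contact_force: [2.9, 1.9, 5.4]
gripper_width: 0.0301
(7.9667, 0.44669879173769234, np.float64(0.11416251354356219), np.float64(-0.20955100511331504), np.float64(7.98583723326867), array([2.88663688, 1.90477148, 7.21331352])) (array([-0. ,  0.8,  0.6]), array([ 0.08,  0.1 , -0.  ]))
0.8 12.3 [0.45, np.float64(0.403), np.float64(0.358), np.float64(0.314), np.float64(0.273), np.float64(0.234), np.float64(0.196), np.float64(0.16), np.float64(0.126), np.float64(0.094), np.float64(0.064), np.float64(0.035), np.float64(0.008)]
1.2 8.14 [0.45, np.float64(0.386), np.float64(0.324), np.float64(0.265), np.float64(0.208), np.float64(0.153), np.float64(0.102), np.float64(0.053), np.float64(0.006)]
1.65 5.92 [0.45, np.float64(0.367), np.float64(0.286), np.float64(0.208), np.float64(0.133), np.float64(0.062)]
```

```bash
python3 -m pendant '[[1,[-0.6,-0.3,-1.2],[0,-0.2,0]],[1,[-0.5,-0.3,-1.1],[0,-0.2,0]]]'
cat > nx.py <<'E'
import sys,json,os
from h import *
# args: planned y increments (mm, negative=right) for next rows ; optional m; k N/mm
dy=json.loads(sys.argv[1]);m=float(sys.argv[2]);k=3.5
t,a,y,xl,F,Fv,s=lid()
L=json.load(open('log.json')) if os.path.exists('log.json') else []
L.append([t,a,float(y),float(xl),float(F)]);json.dump(L,open('log.json','w'))
print('t %.2f a %.4f y %.4f xl %.4f Fn %.2f |F| %.2f roterr'%(t,a,y,xl,F,np.linalg.norm(Fv)),np.degrees((pose(a,y)[1]*tool(s)[1].inv()).as_rotvec()).round(1),Fv.round(1),'w %.4f'%s['gripper_width'])
if len(L)>1:
    q=L[-2];ad=-(a-q[1])/(t-q[0]);Fm=(F+q[4])/2
    print('adot',round(ad,4),'m_est',round((26*ad-Fm*.21+2.15+1.5*(.45-a))/(9.81*.125*np.cos(a)),2))
ad=(12*.21+m*9.81*.125*np.cos(a)-2.15-1.5*(.45-a))/26
P,Q,n=pose(a,y);N=len(dy)
for i,d in enumerate(dy):
    a2=a-ad/12;y2=y+d/1e3;P2,Q2,n2=pose(a2,y2)
    print((((P2-P)*1e3)).round(2),np.degrees((Q2*Q.inv()).as_rotvec()).round(2));a,y,P,Q,n=a2,y2,P2,Q2,n2
c=-(12-F)/k*n;print('correction total mm',c.round(2))
E
python3 nx.py '[-1.5,-3,-4.4,-4.4]' 1.2
```

```text
time_s: 8.13
tcp_pos: [0.5912, 0.0935, 0.3254]
eef_rot: [0.116, 0.969, 0.038, -0.215]
contact_force: [2.2, 3.2, 8.1]
gripper_width: 0.0297
t 8.13 a 0.4392 y 0.1141 xl -0.2095 Fn 10.33 |F| 10.58 roterr [ 0.1 -0.  -0.1] [2.2 3.2 9.9] w 0.0297
[-0.74 -1.7  -0.46] [ 0.17 -0.31 -0.07]
[-0.54 -3.38 -0.13] [ 0.33 -0.3  -0.15]
[-0.38 -4.94  0.15] [ 0.48 -0.3  -0.21]
[-0.4  -4.94  0.11] [ 0.48 -0.3  -0.21]
correction total mm [-0.19 -0.1  -0.43]
```

```bash
python3 -m pendant '[[1,[-0.8,-1.7,-0.8],[0.17,-0.3,-0.07]],[1,[-0.6,-3.4,-0.3],[0.33,-0.3,-0.15]],[1,[-0.4,-4.9,0.1],[0.48,-0.3,-0.2]]]'; python3 nx.py '[-4.4,-4.4,-4.4,-4.4]' 1.2
```

```text
time_s: 8.38
tcp_pos: [0.59, 0.0846, 0.3246]
eef_rot: [0.106, 0.972, 0.036, -0.206]
contact_force: [6.1, 5.4, 8.8]
gripper_width: 0.0302
t 8.38 a 0.4236 y 0.1065 xl -0.2087 Fn 13.07 |F| 13.38 roterr [-0.1  0.1 -0.1] [ 6.1  5.4 10.6] w 0.0302
adot 0.0624 m_est 1.21
[-0.39 -4.94  0.13] [ 0.48 -0.29 -0.21]
[-0.41 -4.94  0.09] [ 0.48 -0.29 -0.21]
[-0.43 -4.94  0.05] [ 0.48 -0.29 -0.2 ]
[-0.45 -4.94  0.  ] [ 0.48 -0.29 -0.2 ]
correction total mm [0.12 0.06 0.28]
```

```bash
python3 -m pendant '[[1,[-0.35,-4.9,0.25],[0.48,-0.3,-0.2]],[1,[-0.4,-4.9,0.15],[0.48,-0.3,-0.2]],[1,[-0.4,-4.9,0.05],[0.48,-0.3,-0.2]]]'; python3 nx.py '[-4.4,-4.4,-4.4,-4.4]' 1.2
```

```text
time_s: 8.63
tcp_pos: [0.5889, 0.0693, 0.3252]
eef_rot: [0.093, 0.975, 0.033, -0.199]
contact_force: [4.7, 5.5, 8.4]
gripper_width: 0.03
t 8.63 a 0.4089 y 0.0928 xl -0.2087 Fn 12.10 |F| 12.51 roterr [-0.1  0.3 -0.1] [ 4.7  5.5 10.2] w 0.0300
adot 0.0586 m_est 0.97
[-0.45 -4.94  0.01] [ 0.48 -0.29 -0.2 ]
[-0.47 -4.94 -0.03] [ 0.48 -0.29 -0.2 ]
[-0.49 -4.94 -0.08] [ 0.48 -0.29 -0.2 ]
[-0.51 -4.94 -0.12] [ 0.48 -0.29 -0.19]
correction total mm [0.01 0.   0.03]
```

```bash
python3 -m pendant '[[1,[-0.45,-4.9,0],[0.48,-0.28,-0.2]],[1,[-0.45,-4.9,-0.05],[0.48,-0.28,-0.2]],[1,[-0.5,-4.9,-0.1],[0.48,-0.28,-0.2]],[1,[-0.5,-4.9,-0.1],[0.48,-0.28,-0.2]]]'; python3 nx.py '[-4.4,-4.4,-4.4,-4.4]' 1.1
```

```text
time_s: 8.97
tcp_pos: [0.5871, 0.0496, 0.325]
eef_rot: [0.076, 0.979, 0.028, -0.189]
contact_force: [3.6, 4.6, 8.2]
gripper_width: 0.0299
t 8.97 a 0.3879 y 0.0752 xl -0.2087 Fn 11.18 |F| 11.55 roterr [-0.1  0.2 -0.1] [ 3.6  4.6 10. ] w 0.0299
adot 0.0632 m_est 1.27
[-0.46 -4.94 -0.09] [ 0.48 -0.27 -0.19]
[-0.47 -4.94 -0.13] [ 0.48 -0.27 -0.19]
[-0.49 -4.94 -0.18] [ 0.48 -0.27 -0.19]
[-0.51 -4.94 -0.22] [ 0.48 -0.27 -0.18]
correction total mm [-0.08 -0.03 -0.22]
```

```bash
python3 -m pendant '[[1,[-0.5,-4.9,-0.25],[0.48,-0.28,-0.2]],[1,[-0.5,-4.9,-0.3],[0.48,-0.28,-0.2]],[1,[-0.5,-4.9,-0.3],[0.48,-0.28,-0.2]],[1,[-0.5,-4.9,-0.3],[0.48,-0.28,-0.18]]]'; python3 nx.py '[-4.4,-4.4,-4.4,-4.4]' 1.2
```

```text
time_s: 9.3
tcp_pos: [0.5851, 0.03, 0.3241]
eef_rot: [0.059, 0.982, 0.024, -0.18]
contact_force: [3.9, 4.1, 8.8]
gripper_width: 0.0299
t 9.30 a 0.3668 y 0.0578 xl -0.2085 Fn 11.72 |F| 12.03 roterr [-0.1  0.2 -0. ] [ 3.9  4.1 10.6] w 0.0299
adot 0.0632 m_est 1.32
[-0.58 -4.95 -0.31] [ 0.48 -0.28 -0.18]
[-0.59 -4.95 -0.35] [ 0.48 -0.28 -0.18]
[-0.61 -4.95 -0.4 ] [ 0.48 -0.28 -0.18]
[-0.63 -4.95 -0.44] [ 0.48 -0.28 -0.17]
correction total mm [-0.03 -0.01 -0.07]
```

```bash
python3 -m pendant '[[1,[-0.6,-4.9,-0.35],[0.48,-0.28,-0.18]],[1,[-0.6,-4.9,-0.4],[0.48,-0.28,-0.18]],[1,[-0.6,-4.9,-0.45],[0.48,-0.28,-0.18]],[1,[-0.6,-4.9,-0.5],[0.48,-0.28,-0.17]]]'; python3 nx.py '[-4.4,-4.4,-4.4,-4.4]' 1.25
```

```text
time_s: 9.63
tcp_pos: [0.5828, 0.0103, 0.3224]
eef_rot: [0.042, 0.984, 0.02, -0.17]
contact_force: [3.9, 3.7, 8.9]
gripper_width: 0.03
t 9.63 a 0.3456 y 0.0402 xl -0.2084 Fn 11.65 |F| 11.96 roterr [-0.   0.2 -0. ] [ 3.9  3.7 10.7] w 0.0300
adot 0.0637 m_est 1.31
[-0.66 -4.95 -0.5 ] [ 0.48 -0.29 -0.17]
[-0.67 -4.95 -0.55] [ 0.48 -0.29 -0.17]
[-0.69 -4.95 -0.59] [ 0.49 -0.29 -0.16]
[-0.7  -4.95 -0.64] [ 0.49 -0.29 -0.16]
correction total mm [-0.03 -0.01 -0.09]
```

```bash
python3 -m pendant '[[1,[-0.65,-4.9,-0.55],[0.48,-0.3,-0.17]],[1,[-0.65,-4.9,-0.6],[0.48,-0.3,-0.17]],[1,[-0.7,-4.9,-0.65],[0.48,-0.3,-0.16]],[1,[-0.7,-4.9,-0.65],[0.48,-0.3,-0.16]]]'; python3 nx.py '[-4.4,-4.4,-4.4,-4.4]' 1.27
```

```text
time_s: 9.97
tcp_pos: [0.5801, -0.0093, 0.3201]
eef_rot: [0.024, 0.987, 0.017, -0.159]
contact_force: [2.9, 3.7, 8.9]
gripper_width: 0.0302
t 9.97 a 0.3240 y 0.0228 xl -0.2083 Fn 11.25 |F| 11.68 roterr [-0.1  0.2 -0. ] [ 2.9  3.7 10.7] w 0.0302
adot 0.0648 m_est 1.39
[-0.71 -4.95 -0.68] [ 0.49 -0.29 -0.16]
[-0.72 -4.95 -0.73] [ 0.49 -0.29 -0.16]
[-0.73 -4.95 -0.77] [ 0.49 -0.29 -0.15]
[-0.74 -4.95 -0.82] [ 0.49 -0.29 -0.15]
correction total mm [-0.06 -0.   -0.21]
```

```bash
python3 -m pendant '[[1,[-0.75,-4.9,-0.85],[0.48,-0.3,-0.16]],[1,[-0.75,-4.9,-0.85],[0.48,-0.3,-0.16]],[1,[-0.75,-4.9,-0.85],[0.48,-0.3,-0.15]],[1,[-0.75,-4.9,-0.85],[0.48,-0.3,-0.15]]]'; python3 nx.py '[-4.4,-4.4,-4.4,-4.4]' 1.3
```

```text
time_s: 10.3
tcp_pos: [0.5772, -0.0291, 0.3169]
eef_rot: [0.007, 0.989, 0.014, -0.149]
contact_force: [4.1, 2.4, 9.5]
gripper_width: 0.0299
t 10.30 a 0.3016 y 0.0052 xl -0.2081 Fn 12.00 |F| 12.22 roterr [ 0.   0.2 -0. ] [ 4.1  2.4 11.2] w 0.0299
adot 0.0669 m_est 1.43
[-0.75 -4.95 -0.87] [ 0.49 -0.29 -0.15]
[-0.76 -4.95 -0.92] [ 0.49 -0.29 -0.15]
[-0.77 -4.95 -0.96] [ 0.49 -0.29 -0.14]
[-0.78 -4.95 -1.01] [ 0.49 -0.29 -0.14]
correction total mm [ 0. -0.  0.]
```

```bash
python3 -m pendant '[[1,[-0.75,-4.9,-0.9],[0.48,-0.3,-0.15]],[1,[-0.75,-4.9,-0.95],[0.48,-0.3,-0.15]],[1,[-0.8,-4.9,-1],[0.48,-0.3,-0.14]],[1,[-0.8,-4.9,-1.05],[0.48,-0.3,-0.14]]]'; python3 nx.py '[-4.4,-4.4,-4.4,-4.4]' 1.33
```

```text
time_s: 10.63
tcp_pos: [0.5741, -0.0486, 0.313]
eef_rot: [-0.01, 0.99, 0.012, -0.138]
contact_force: [4.2, 2.7, 9.6]
gripper_width: 0.0298
t 10.63 a 0.2794 y -0.0122 xl -0.2080 Fn 12.06 |F| 12.45 roterr [ 0.   0.1 -0. ] [ 4.2  2.7 11.4] w 0.0298
adot 0.0668 m_est 1.37
[-0.79 -4.95 -1.06] [ 0.49 -0.3  -0.14]
[-0.79 -4.95 -1.11] [ 0.49 -0.3  -0.14]
[-0.8  -4.95 -1.16] [ 0.5  -0.3  -0.13]
[-0.8  -4.95 -1.2 ] [ 0.5  -0.3  -0.13]
correction total mm [ 0.   -0.    0.02]
```

```bash
python3 -m pendant '[[1,[-0.8,-4.9,-1.05],[0.5,-0.3,-0.14]],[1,[-0.8,-4.9,-1.1],[0.5,-0.3,-0.14]],[1,[-0.8,-4.9,-1.15],[0.5,-0.3,-0.13]],[1,[-0.8,-4.9,-1.2],[0.5,-0.3,-0.13]]]'; python3 nx.py '[-4.4,-4.4,-4.4,-4.4]' 1.33
```

```text
time_s: 10.97
tcp_pos: [0.5709, -0.0684, 0.3086]
eef_rot: [-0.027, 0.991, 0.009, -0.128]
contact_force: [3.0, 1.8, 9.8]
gripper_width: 0.03
t 10.97 a 0.2583 y -0.0298 xl -0.2081 Fn 11.89 |F| 12.14 roterr [ 0.   0.2 -0. ] [ 3.   1.8 11.6] w 0.0300
adot 0.0634 m_est 1.32
[-0.79 -4.95 -1.24] [ 0.5  -0.29 -0.13]
[-0.79 -4.95 -1.29] [ 0.5  -0.29 -0.13]
[-0.8  -4.95 -1.33] [ 0.5  -0.29 -0.12]
[-0.8  -4.95 -1.38] [ 0.5  -0.29 -0.12]
correction total mm [-0.01  0.   -0.03]
```

```bash
python3 -m pendant '[[1,[-0.8,-4.9,-1.25],[0.5,-0.3,-0.13]],[1,[-0.8,-4.9,-1.3],[0.5,-0.3,-0.13]],[1,[-0.8,-4.9,-1.35],[0.5,-0.3,-0.12]],[1,[-0.8,-4.9,-1.4],[0.5,-0.3,-0.12]]]'; python3 nx.py '[-4.4,-4.4,-4.4,-4.4]' 1.33
```

```text
time_s: 11.3
tcp_pos: [0.5676, -0.0881, 0.3033]
eef_rot: [-0.045, 0.992, 0.008, -0.117]
contact_force: [3.0, 1.2, 9.4]
gripper_width: 0.0302
t 11.30 a 0.2363 y -0.0473 xl -0.2081 Fn 11.45 |F| 11.67 roterr [ 0.   0.2 -0. ] [ 3.   1.2 11.2] w 0.0302
adot 0.0658 m_est 1.45
[-0.78 -4.95 -1.41] [ 0.5  -0.29 -0.12]
[-0.78 -4.95 -1.46] [ 0.5  -0.29 -0.11]
[-0.78 -4.95 -1.51] [ 0.5  -0.29 -0.11]
[-0.78 -4.95 -1.56] [ 0.5  -0.29 -0.11]
correction total mm [-0.03  0.02 -0.15]
```

```bash
python3 -m pendant '[[1,[-0.8,-4.9,-1.5],[0.5,-0.3,-0.12]],[1,[-0.8,-4.9,-1.55],[0.5,-0.3,-0.11]],[1,[-0.8,-4.9,-1.6],[0.5,-0.3,-0.11]],[1,[-0.8,-4.9,-1.65],[0.5,-0.3,-0.11]]]'; python3 nx.py '[-4.4,-4.4,-4.4,-4.4]' 1.36
```

```text
time_s: 11.63
tcp_pos: [0.5645, -0.1078, 0.2972]
eef_rot: [-0.063, 0.992, 0.006, -0.106]
contact_force: [3.6, 1.9, 11.0]
gripper_width: 0.0298
t 11.63 a 0.2146 y -0.0649 xl -0.2079 Fn 12.93 |F| 13.44 roterr [ 0.1  0.2 -0. ] [ 3.6  1.9 12.8] w 0.0298
adot 0.0653 m_est 1.37
[-0.78 -4.95 -1.61] [ 0.51 -0.29 -0.11]
[-0.78 -4.95 -1.66] [ 0.51 -0.29 -0.1 ]
[-0.78 -4.95 -1.71] [ 0.51 -0.29 -0.1 ]
[-0.77 -4.95 -1.76] [ 0.51 -0.29 -0.1 ]
correction total mm [ 0.05 -0.04  0.26]
```

```bash
python3 -m pendant '[[1,[-0.75,-4.9,-1.55],[0.5,-0.28,-0.11]],[1,[-0.75,-4.9,-1.6],[0.5,-0.28,-0.1]],[1,[-0.75,-4.9,-1.65],[0.5,-0.28,-0.1]],[1,[-0.75,-4.9,-1.7],[0.5,-0.28,-0.1]]]'; python3 nx.py '[-4.4,-4.4,-4.4,-4.4]' 1.36
```

```text
time_s: 11.97
tcp_pos: [0.5614, -0.1276, 0.2905]
eef_rot: [-0.08, 0.992, 0.005, -0.096]
contact_force: [2.5, 1.7, 10.7]
gripper_width: 0.0298
t 11.97 a 0.1933 y -0.0825 xl -0.2080 Fn 12.30 |F| 12.85 roterr [ 0.1  0.1 -0. ] [ 2.5  1.7 12.5] w 0.0298
adot 0.0638 m_est 1.28
[-0.75 -4.95 -1.79] [ 0.51 -0.28 -0.1 ]
[-0.75 -4.95 -1.84] [ 0.51 -0.28 -0.09]
[-0.74 -4.95 -1.89] [ 0.51 -0.28 -0.09]
[-0.74 -4.95 -1.94] [ 0.51 -0.28 -0.09]
correction total mm [ 0.01 -0.02  0.08]
```

```bash
python3 -m pendant '[[1,[-0.75,-4.9,-1.75],[0.5,-0.28,-0.1]],[1,[-0.75,-4.9,-1.8],[0.5,-0.28,-0.1]],[1,[-0.75,-4.9,-1.85],[0.5,-0.28,-0.1]],[1,[-0.75,-4.9,-1.9],[0.5,-0.28,-0.1]]]'; python3 nx.py '[-4.4,-4.4,-3.5,-2,-0.5,0]' 1.33
```

```text
time_s: 12.3
tcp_pos: [0.5585, -0.1473, 0.2833]
eef_rot: [-0.098, 0.991, 0.004, -0.086]
contact_force: [2.1, 0.7, 10.4]
gripper_width: 0.03
t 12.30 a 0.1735 y -0.1000 xl -0.2081 Fn 12.00 |F| 12.41 roterr [0.2 0.1 0. ] [ 2.1  0.7 12.2] w 0.0300
adot 0.0595 m_est 1.29
[-0.7  -4.95 -1.95] [ 0.51 -0.27 -0.09]
[-0.7  -4.95 -2.  ] [ 0.52 -0.27 -0.09]
[-0.68 -3.94 -1.82] [ 0.41 -0.28 -0.07]
[-0.66 -2.26 -1.47] [ 0.24 -0.28 -0.04]
[-0.63 -0.58 -1.09] [ 0.07 -0.29 -0.01]
[-0.62 -0.02 -0.97] [ 0.01 -0.29  0.  ]
correction total mm [ 0. -0.  0.]
```

```bash
python3 -m pendant '[[1,[-0.7,-4.9,-1.95],[0.5,-0.28,-0.1]],[1,[-0.7,-4.9,-2],[0.5,-0.28,-0.1]],[1,[-0.7,-3.9,-1.8],[0.4,-0.28,-0.07]],[1,[-0.65,-2.3,-1.5],[0.24,-0.28,-0.04]]]'; python3 nx.py '[-0.5,0,0,0]' 1.3
```

```text
time_s: 12.63
tcp_pos: [0.5556, -0.1638, 0.2758]
eef_rot: [-0.112, 0.991, 0.004, -0.077]
contact_force: [1.4, -0.1, 9.9]
gripper_width: 0.0296
t 12.63 a 0.1524 y -0.1148 xl -0.2082 Fn 11.50 |F| 11.79 roterr [0.3 0.1 0.1] [ 1.4 -0.1 11.7] w 0.0296
adot 0.0632 m_est 1.46
[-0.61 -0.58 -1.06] [ 0.07 -0.27 -0.01]
[-0.6  -0.02 -0.93] [ 0.01 -0.28  0.  ]
[-0.59 -0.02 -0.94] [ 0.01 -0.28  0.  ]
[-0.59 -0.02 -0.94] [ 0.01 -0.28 -0.  ]
correction total mm [-0.02  0.03 -0.14]
```

```bash
python3 -m pendant '[[1,[-0.6,-0.7,-1.15],[0.1,-0.28,0]],[1,[-0.6,0,-1],[0,-0.28,0]],[1,[-0.6,0,-1],[0,-0.28,0]],[1,[-0.6,0,-1],[0,-0.28,0]]]'; python3 nx.py '[0,0,0,0]' 1.33
```

```text
time_s: 12.97
tcp_pos: [0.5532, -0.1646, 0.2718]
eef_rot: [-0.112, 0.991, 0.005, -0.067]
contact_force: [1.0, -0.9, 9.1]
gripper_width: 0.0299
t 12.97 a 0.1325 y -0.1155 xl -0.2082 Fn 10.82 |F| 10.95 roterr [0.4 0.  0. ] [ 1.  -0.9 10.9] w 0.0299
adot 0.0596 m_est 1.51
[-0.59 -0.02 -0.95] [ 0.01 -0.28  0.  ]
[-0.58 -0.02 -0.95] [ 0.01 -0.28  0.  ]
[-0.58 -0.02 -0.95] [ 0.01 -0.28  0.  ]
[-0.57 -0.02 -0.96] [ 0.01 -0.28  0.  ]
correction total mm [-0.04  0.08 -0.33]
```

```bash
python3 -m pendant '[[1,[-0.6,0,-1.3],[0.1,-0.3,0]],[1,[-0.6,0,-1.2],[0.1,-0.3,0]],[1,[-0.6,0,-1.1],[0,-0.3,0]]]'; python3 nx.py '[0,0,0,0]' 1.45
```

```text
time_s: 13.22
tcp_pos: [0.5512, -0.1647, 0.2685]
eef_rot: [-0.113, 0.992, 0.006, -0.059]
contact_force: [0.4, -1.9, 11.3]
gripper_width: 0.0296
t 13.22 a 0.1158 y -0.1155 xl -0.2082 Fn 13.13 |F| 13.24 roterr [ 0.3 -0.   0. ] [ 0.4 -1.9 13.1] w 0.0296
adot 0.0667 m_est 1.54
[-0.62 -0.02 -1.04] [ 0.01 -0.3  -0.  ]
[-0.61 -0.02 -1.04] [ 0.01 -0.3  -0.  ]
[-0.61 -0.02 -1.04] [ 0.01 -0.3  -0.  ]
[-0.6  -0.02 -1.05] [ 0.01 -0.3   0.  ]
correction total mm [ 0.03 -0.07  0.31]
```

```bash
python3 -m pendant '[[1,[-0.6,0,-0.9],[0,-0.3,0]],[1,[-0.6,0,-1],[0,-0.3,0]],[1,[-0.6,0,-1],[0,-0.3,0]]]'; python3 nx.py '[0,0,0,0]' 1.4
```

```text
time_s: 13.47
tcp_pos: [0.5495, -0.1648, 0.2656]
eef_rot: [-0.113, 0.992, 0.007, -0.051]
contact_force: [0.5, -1.3, 10.7]
gripper_width: 0.0301
t 13.47 a 0.1008 y -0.1155 xl -0.2081 Fn 12.40 |F| 12.52 roterr [0.3 0.  0. ] [ 0.5 -1.3 12.4] w 0.0301
adot 0.0603 m_est 1.28
[-0.57 -0.02 -0.99] [ 0.01 -0.29 -0.  ]
[-0.57 -0.02 -1.  ] [ 0.01 -0.29  0.  ]
[-0.56 -0.01 -1.  ] [ 0.01 -0.29 -0.  ]
[-0.56 -0.01 -1.  ] [ 0.01 -0.29  0.  ]
correction total mm [ 0.01 -0.03  0.11]
```

```bash
python3 -m pendant '[[1,[-0.55,0,-0.95],[0,-0.3,0]],[1,[-0.55,0,-1],[0,-0.29,0]],[1,[-0.55,0,-1],[0,-0.29,0]],[1,[-0.55,0,-1],[0,-0.29,0]]]'; python3 nx.py '[0,0,0,0]' 1.35
```

```text
time_s: 13.8
tcp_pos: [0.5472, -0.1648, 0.2616]
eef_rot: [-0.113, 0.993, 0.008, -0.041]
contact_force: [0.3, -1.3, 12.4]
gripper_width: 0.0302
t 13.80 a 0.0807 y -0.1155 xl -0.2081 Fn 14.09 |F| 14.26 roterr [0.3 0.  0. ] [ 0.3 -1.3 14.2] w 0.0302
adot 0.0603 m_est 1.22
[-0.52 -0.01 -0.95] [ 0.01 -0.27 -0.  ]
[-0.52 -0.01 -0.95] [ 0.01 -0.27 -0.  ]
[-0.51 -0.01 -0.95] [ 0.01 -0.27  0.  ]
[-0.51 -0.01 -0.96] [ 0.01 -0.27  0.  ]
correction total mm [ 0.04 -0.14  0.58]
```

```bash
python3 -m pendant '[[1,[-0.5,0,-0.55],[0,-0.27,0]],[1,[-0.5,0,-0.75],[0,-0.27,0]],[1,[-0.5,0,-0.85],[0,-0.27,0]]]'; python3 nx.py '[0,0,0,0]' 1.3
```

```text
time_s: 14.05
tcp_pos: [0.5457, -0.1648, 0.2591]
eef_rot: [-0.113, 0.993, 0.009, -0.035]
contact_force: [0.2, -1.8, 9.6]
gripper_width: 0.0296
t 14.05 a 0.0683 y -0.1155 xl -0.2082 Fn 11.43 |F| 11.48 roterr [0.3 0.1 0. ] [ 0.2 -1.8 11.3] w 0.0296
adot 0.0496 m_est 1.09
[-0.48 -0.01 -0.9 ] [ 0.01 -0.25 -0.  ]
[-0.48 -0.01 -0.91] [ 0.01 -0.25  0.  ]
[-0.48 -0.01 -0.91] [ 0.01 -0.25  0.  ]
[-0.47 -0.01 -0.91] [ 0.01 -0.25  0.  ]
correction total mm [-0.01  0.04 -0.16]
```

```bash
python3 -m pendant '[[1,[-0.5,0,-0.95],[0,-0.26,0]],[1,[-0.5,0,-0.92],[0,-0.26,0]],[1,[-0.5,0,-0.92],[0,-0.26,0]]]'; python3 nx.py '[0,0,0,0]' 1.3
```

```text
time_s: 14.3
tcp_pos: [0.5442, -0.1648, 0.2564]
eef_rot: [-0.113, 0.993, 0.01, -0.028]
contact_force: [-0.2, -1.6, 10.7]
gripper_width: 0.0298
t 14.30 a 0.0548 y -0.1155 xl -0.2082 Fn 12.45 |F| 12.55 roterr [0.4 0.1 0. ] [-0.2 -1.6 12.4] w 0.0298
adot 0.0538 m_est 1.34
[-0.46 -0.01 -0.9 ] [ 0.01 -0.25 -0.  ]
[-0.46 -0.01 -0.9 ] [ 0.01 -0.25 -0.  ]
[-0.46 -0.01 -0.9 ] [ 0.01 -0.25 -0.  ]
[-0.45 -0.01 -0.9 ] [ 0.01 -0.25  0.  ]
correction total mm [ 0.01 -0.03  0.12]
```

```bash
python3 -m pendant '[[1,[-0.46,0,-0.87],[0,-0.25,0]],[1,[-0.46,0,-0.9],[0,-0.25,0]],[1,[-0.46,0,-0.9],[0,-0.25,0]],[1,[-0.46,0,-0.9],[0,-0.25,0]]]'; python3 nx.py '[0,0,0,0]' 1.3
```

```text
time_s: 14.63
tcp_pos: [0.5424, -0.1649, 0.2528]
eef_rot: [-0.113, 0.993, 0.011, -0.019]
contact_force: [0.2, -1.5, 9.2]
gripper_width: 0.0302
t 14.63 a 0.0370 y -0.1155 xl -0.2082 Fn 11.04 |F| 11.09 roterr [0.4 0.1 0. ] [ 0.2 -1.5 11. ] w 0.0302
adot 0.0533 m_est 1.38
[-0.44 -0.01 -0.89] [ 0.01 -0.25 -0.  ]
[-0.44 -0.01 -0.89] [ 0.01 -0.25  0.  ]
[-0.43 -0.01 -0.89] [ 0.01 -0.25  0.  ]
[-0.43 -0.01 -0.9 ] [ 0.01 -0.25  0.  ]
correction total mm [-0.01  0.06 -0.27]
```

```bash
python3 -m pendant '[[1,[-0.44,0,-1.05],[0,-0.25,0]],[1,[-0.44,0,-0.97],[0,-0.25,0]],[1,[-0.44,0,-0.95],[0,-0.25,0]]]'; python3 nx.py '[0,0,0,0]' 1.33
```

```text
time_s: 14.88
tcp_pos: [0.541, -0.1649, 0.2499]
eef_rot: [-0.113, 0.993, 0.011, -0.013]
contact_force: [-1.2, -1.8, 10.4]
gripper_width: 0.0299
t 14.88 a 0.0231 y -0.1155 xl -0.2081 Fn 12.17 |F| 12.32 roterr [0.4 0.  0.1] [-1.2 -1.8 12.1] w 0.0299
adot 0.0557 m_est 1.47
[-0.43 -0.01 -0.91] [ 0.01 -0.25  0.  ]
[-0.43 -0.01 -0.91] [ 0.01 -0.25 -0.  ]
[-0.43 -0.01 -0.91] [ 0.01 -0.25  0.  ]
[-0.42 -0.01 -0.91] [ 0.01 -0.25 -0.  ]
correction total mm [ 0.   -0.01  0.05]
```

```bash
python3 -m pendant '[[1,[-0.43,0,-0.92],[0,-0.25,0]],[1,[-0.43,0,-0.92],[0,-0.25,0]]]'; python3 nx.py '[0]' 1.33
```

```text
time_s: 15.05
tcp_pos: [0.5402, -0.1649, 0.2481]
eef_rot: [-0.113, 0.994, 0.012, -0.008]
contact_force: [-0.1, -2.4, 10.7]
gripper_width: 0.0299
t 15.05 a 0.0143 y -0.1155 xl -0.2081 Fn 12.67 |F| 12.69 roterr [0.4 0.  0.1] [-0.1 -2.4 12.5] w 0.0299
adot 0.0531 m_est 1.29
[-0.42 -0.01 -0.9 ] [ 0.01 -0.25  0.  ]
correction total mm [ 0.   -0.04  0.19]
```

```bash
python3 -m pendant '[[1,[-0.4,0,-0.85],[0,-0.25,0]]]'; python3 nx.py '[0]' 1.33
```

```text
time_s: 15.13
tcp_pos: [0.5397, -0.1649, 0.2472]
eef_rot: [-0.113, 0.994, 0.012, -0.006]
contact_force: [-0.3, -2.2, 10.4]
gripper_width: 0.0299
t 15.13 a 0.0098 y -0.1155 xl -0.2082 Fn 12.31 |F| 12.34 roterr [0.4 0.  0.1] [-0.3 -2.2 12.1] w 0.0299
adot 0.0535 m_est 1.29
[-0.42 -0.01 -0.9 ] [ 0.01 -0.25  0.  ]
correction total mm [ 0.   -0.02  0.09]
```

```bash
python3 -m pendant '[[1,[-0.4,0,-0.85],[0,-0.2,0]]]'; python3 nx.py '[0]' 1.33
```

```text
time_s: 15.22
tcp_pos: [0.5394, -0.1649, 0.2463]
eef_rot: [-0.113, 0.994, 0.012, -0.004]
contact_force: [-0.4, -1.6, 9.8]
gripper_width: 0.0299
t 15.22 a 0.0057 y -0.1155 xl -0.2082 Fn 11.63 |F| 11.70 roterr [ 0.4 -0.   0.1] [-0.4 -1.6 11.6] w 0.0299
adot 0.0495 m_est 1.3
[-0.41 -0.01 -0.9 ] [ 0.01 -0.24  0.  ]
correction total mm [-0.    0.02 -0.1 ]
```

```bash
python3 -m pendant '[[1,[-0.3,0,-0.9],[0,-0.15,0]]]'; python3 nx.py '[0]' 1.33
```

```text
time_s: 15.3
tcp_pos: [0.539, -0.1649, 0.2455]
eef_rot: [-0.113, 0.994, 0.012, -0.003]
contact_force: [-0.9, -2.1, 11.5]
gripper_width: 0.0295
t 15.30 a 0.0015 y -0.1155 xl -0.2082 Fn 13.41 |F| 13.48 roterr [ 0.4 -0.1  0.1] [-0.9 -2.1 13.3] w 0.0295
adot 0.0495 m_est 1.21
[-0.4  -0.01 -0.89] [ 0.01 -0.24  0.  ]
correction total mm [ 0.   -0.09  0.39]
```

```bash
python3 -m pendant '[[1,[-0.2,0,-0.7],[0,-0.1,0]]]'; python3 nx.py '[0]' 1.33
```

```text
time_s: 15.38
tcp_pos: [0.5388, -0.1649, 0.2447]
eef_rot: [-0.112, 0.994, 0.013, -0.002]
contact_force: [-0.8, -2.5, 10.4]
gripper_width: 0.0299
t 15.38 a -0.0019 y -0.1155 xl -0.2082 Fn 12.38 |F| 12.42 roterr [ 0.4 -0.2  0.1] [-0.8 -2.5 12.1] w 0.0299
adot 0.0412 m_est 0.97
[-0.4  -0.01 -0.89] [ 0.01 -0.24 -0.  ]
correction total mm [ 0.   -0.03  0.11]
```

```bash
python3 -m pendant '[[1,[-0.2,0,-0.7],[0,-0.1,0]]]'; python3 nx.py '[0]' 1.33
```

```text
time_s: 15.47
tcp_pos: [0.5386, -0.1649, 0.2444]
eef_rot: [-0.112, 0.994, 0.013, -0.001]
contact_force: [-1.7, -2.1, 15.3]
gripper_width: 0.0302
t 15.47 a -0.0034 y -0.1155 xl -0.2082 Fn 17.05 |F| 17.24 roterr [ 0.4 -0.2  0.1] [-1.7 -2.1 17. ] w 0.0302
adot 0.0182 m_est 0.17
[-0.4  -0.01 -0.89] [ 0.01 -0.24  0.  ]
correction total mm [-0.   -0.33  1.4 ]
```

```bash
python3 -m pendant '[[1,[0,0,-0.5],[0,0,0]]]'; python3 nx.py '[0]' 1.33
```

```text
time_s: 15.55
tcp_pos: [0.5387, -0.1649, 0.2444]
eef_rot: [-0.112, 0.994, 0.013, -0.001]
contact_force: [-2.5, -1.6, 16.7]
gripper_width: 0.0297
t 15.55 a -0.0035 y -0.1155 xl -0.2081 Fn 18.38 |F| 18.75 roterr [ 0.5 -0.2  0.1] [-2.5 -1.6 18.5] w 0.0297
adot 0.0011 m_est -0.7
[-0.4  -0.01 -0.89] [ 0.01 -0.24  0.  ]
correction total mm [-0.   -0.42  1.77]
```

The lid reached its stop, and I issued the last row before reading the force, so it rose to 18 N. I'll ease back now.

```bash
python3 -m pendant '[[1,[0,0,1.1],[0,0,0]]]'; python3 nx.py '[0]' 1.33
```

```text
time_s: 15.63
tcp_pos: [0.5387, -0.1649, 0.2446]
eef_rot: [-0.112, 0.994, 0.013, -0.001]
contact_force: [0.4, -0.4, 4.5]
gripper_width: 0.03
t 15.63 a -0.0027 y -0.1155 xl -0.2082 Fn 6.21 |F| 6.31 roterr [ 0.4 -0.1  0.1] [ 0.4 -0.4  6.3] w 0.0300
adot -0.0101 m_est -0.01
[-0.4  -0.01 -0.89] [ 0.01 -0.24 -0.  ]
correction total mm [ 0.    0.38 -1.61]
```

```bash
python3 -m pendant '[[1,[0,0,-0.5],[0,0,0]]]'; python3 nx.py '[0]' 1.33
```

```text
time_s: 15.72
tcp_pos: [0.5387, -0.1649, 0.2444]
eef_rot: [-0.112, 0.994, 0.013, -0.001]
contact_force: [-1.4, -2.0, 14.5]
gripper_width: 0.0296
t 15.72 a -0.0033 y -0.1155 xl -0.2082 Fn 16.32 |F| 16.48 roterr [ 0.4 -0.2  0.1] [-1.4 -2.  16.3] w 0.0296
adot 0.008 m_est 0.55
[-0.4  -0.01 -0.89] [ 0.01 -0.24  0.  ]
correction total mm [-0.   -0.29  1.2 ]
```

```bash
python3 -m pendant '[[1,[0,0,0.2],[0,0,0]]]'; python3 nx.py '[0]' 1.33
```

```text
time_s: 15.8
tcp_pos: [0.5387, -0.1649, 0.2445]
eef_rot: [-0.113, 0.994, 0.013, -0.001]
contact_force: [-1.0, -1.6, 9.0]
gripper_width: 0.0296
t 15.80 a -0.0031 y -0.1155 xl -0.2082 Fn 10.85 |F| 10.94 roterr [ 0.4 -0.2  0.1] [-1.  -1.6 10.8] w 0.0296
adot -0.0021 m_est -0.06
[-0.4  -0.01 -0.89] [ 0.01 -0.24 -0.  ]
correction total mm [ 0.    0.08 -0.32]
```

Hold without moving, then read it settled.

```bash
for i in 1 2 3; do python3 -m pendant '[[1,[0,0,0],[0,0,0]],[1,[0,0,0],[0,0,0]]]'>/dev/null; python3 nx.py '[]' 1.33; done
```

```text
t 15.97 a -0.0030 y -0.1155 xl -0.2082 Fn 11.62 |F| 11.73 roterr [ 0.4 -0.2  0.1] [-0.9 -1.4 11.6] w 0.0298
adot -0.001 m_est 0.36
correction total mm [-0.    0.02 -0.1 ]
t 16.13 a -0.0030 y -0.1155 xl -0.2082 Fn 12.40 |F| 12.63 roterr [ 0.4 -0.2  0.1] [-1.7 -1.2 12.5] w 0.0299
adot 0.0004 m_est 0.26
correction total mm [ 0.   -0.03  0.11]
t 16.30 a -0.0032 y -0.1155 xl -0.2082 Fn 13.26 |F| 13.48 roterr [ 0.4 -0.2  0.1] [-1.2 -1.1 13.4] w 0.0296
adot 0.001 m_est 0.13
correction total mm [ 0.   -0.08  0.35]
```

```bash
python3 -m pendant '[[1,[0,0,0.05],[0,0,0]],[1,[0,0,0],[0,0,0]],[1,[0,0,0],[0,0,0]]]'>/dev/null; python3 nx.py '[]' 1.33|head -1; for i in 1 2 3; do python3 -m pendant '[[1,[0,0,0],[0,0,0]],[1,[0,0,0],[0,0,0]]]'>/dev/null; python3 nx.py '[]' 1.33|head -1; done
```

```text
t 16.55 a -0.0032 y -0.1155 xl -0.2082 Fn 11.79 |F| 11.82 roterr [ 0.4 -0.2  0.1] [-0.1 -2.  11.6] w 0.0296
t 16.72 a -0.0030 y -0.1155 xl -0.2082 Fn 12.38 |F| 12.55 roterr [ 0.4 -0.2  0.1] [-0.7 -1.1 12.5] w 0.0298
t 16.88 a -0.0032 y -0.1155 xl -0.2082 Fn 12.15 |F| 12.34 roterr [ 0.4 -0.2  0.1] [-1.7 -1.6 12.1] w 0.0300
t 17.05 a -0.0030 y -0.1155 xl -0.2082 Fn 12.65 |F| 12.78 roterr [ 0.4 -0.2  0.1] [-1.8 -2.8 12.3] w 0.0300
```

Steady at about 12.2 N. I'll hold another 3 s or so and check the lid in the side picture.

```bash
for i in 1 2 3 4 5; do python3 -m pendant '[[1,[0,0,0],[0,0,0]],[1,[0,0,0],[0,0,0]],[1,[0,0,0],[0,0,0]],[1,[0,0,0],[0,0,0]],[1,[0,0,0],[0,0,0]],[1,[0,0,0],[0,0,0]],[1,[0,0,0],[0,0,0]]]'>/dev/null; python3 nx.py '[]' 1.33|head -1; done
python3 - <<'E'
from h import *
im,D=capture('side');cv2.imwrite('pics/end.png',cv2.resize(im[60:340,160:460],None,fx=2,fy=2,interpolation=3)[:,:,::-1])
E
```

```text
t 17.63 a -0.0031 y -0.1155 xl -0.2082 Fn 12.00 |F| 12.12 roterr [ 0.4 -0.2  0.1] [-1.1 -1.5 12. ] w 0.0298
t 18.22 a -0.0030 y -0.1155 xl -0.2082 Fn 12.08 |F| 12.18 roterr [ 0.4 -0.2  0.1] [-1.3 -2.2 11.9] w 0.0299
t 18.80 a -0.0031 y -0.1155 xl -0.2082 Fn 11.65 |F| 11.98 roterr [ 0.4 -0.2  0.1] [-2.2 -1.1 11.7] w 0.0302
t 19.38 a -0.0030 y -0.1155 xl -0.2082 Fn 11.78 |F| 11.99 roterr [ 0.4 -0.2  0.1] [-0.6 -0.6 12. ] w 0.0299
t 19.97 a -0.0030 y -0.1155 xl -0.2082 Fn 11.54 |F| 11.65 roterr [ 0.4 -0.2  0.1] [-1.1 -1.6 11.5] w 0.0302
```

View pics/end.png

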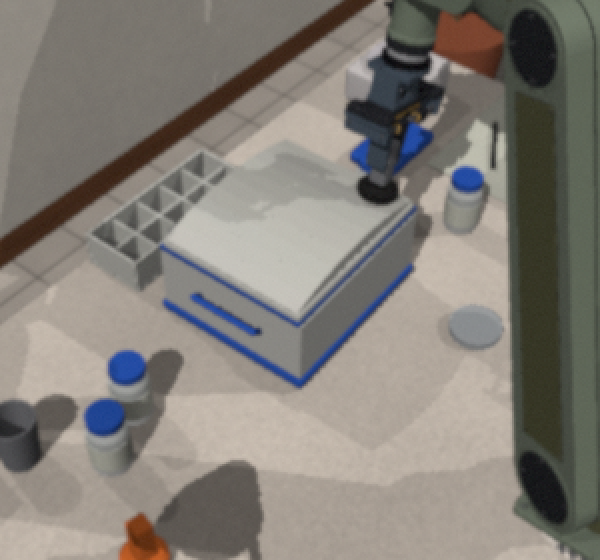

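The lid is closed all round, the pad stands on the right end of the front track at (378,190), and the bottles and dish are where they were. Handing in.

```bash
python3 -c "
from plant import *
job_done();print(state()['contact_force'])"
```

```text
the job is handed in; nothing more can be done
the job is handed in; nothing more can be done
```

I gripped the black wiper by its handle and set it on the left end of the track. From there I wiped right in one stroke of about 4.5 s (y = +114 mm to −115 mm), kept pushing until the lid was shut at about t = 15.4 s, and held it there.

- **Stroke:** the push read 10.3 N as the stroke began and 11.2–13.1 N during it, while the lid sank steadily at about 0.06 rad/s.
- **Closing at the right end:** the push read 10.8–14.1 N, so one reading was just over your 14 N limit.
- **At the stop:** when the lid met its stop, the push left the 10–14 N band for about 0.3 s. It read 17–18 N because I sent one row before reading the force, then 6 N as I eased off too far, then 16 N, before settling. The lid had met its stop at only about 0.05 rad/s or less, so it did not slam.
- **Final hold:** from t = 15.8 s to 20 s the push read 10.9–13.3 N, then 11.5–12.1 N over the last 2.5 s, with the lid not moving.
- **Last checks:** my lid-angle estimate was −0.003 rad, which is shut within calibration error, and the picture shows the lid closed. The bottles and the dish in view looked unmoved; the fourth bottle was hidden or outside that crop, so I did not check it. The only force reading I tried at hand-in printed nothing, so the last one I have is 11.5 N at t = 19.97 s.

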